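Shut the balance's draft shield and tare

ROBOT

A 6-joint arm with a two-finger parallel gripper is mounted at the origin on the work surface. World frame = base frame: x ahead of the robot, y to its left, z up, the work surface at z = 0. Lengths are in m, angles in rad, forces in N, time in s.
With the tool pointing down it reaches from about 0.35 to 0.975 m from the base axis. Payload 17.4 kg.
Tool frame: the origin (TCP) lies midway between the tips of the shut fingers; the grasp point (between the pads) lies robot.tcp_to_grasp behind it (robot.tcp_to_grasp is the distance from the TCP to the grasp point, in m); z points along the fingers, y is the direction in which the jaws open and shut (so a half turn about z gives the same grasp; the last joint's range is limited). The gripper opens to 85 mm and grips with 20 to 120 N. Pads are 22 mm wide; open, the fingers measure 114 mm over their backs; the gripper's body (76 mm by 85 mm) begins 54 mm behind the grasp point. The pads swing forward as they close: fully open they stand 13 mm farther back than shut.
Start: joints at [-1.363, 0.116, 1.442, -0, 1.584, -0.038], TCP at [0.164, -0.655, 0.231] pointing down, gripper open.
Joint ranges: [-2.83, 2.83], [-0.83, 2.19], [0.07, 2.5], [-1.14, 4.28], [0.01, 3], [-2.97, 2.97]. Speed limits (rad/s): [1.89, 1.89, 2.22, 3.14, 3.14, 3.14].

INTERFACE

Orientations are given as a unit quaternion [w, x, y, z].
In Python, from cell import sensors, capture, job, robot gives the robot as it stands. The module is installed in compiled form; this text tells all that it offers.
- The arm moves only by the tool send_rows, never from a script. Its argument "moves" is a list that holds one entry, the list of rows, each a list of 7 numbers: the gripper's target within -1 to 1 (fully open at 1, half-way at 0, shut at -1), then the shift along the world's x, y, z in m, then the turn, a rotation vector about the world's x, y, z in degrees. In form: [[[hand, tx, ty, tz, rx, ry, rz], ...]]. A call has 1 to 10 rows; each row shifts and turns the commanded pose from where the row before left it; what a row does not reach is not made up. A row lasts 1/10 s, in which the tool goes at most 50 mm and 8.59 degrees, less where a joint would pass 70% of its speed; a pose out of reach is approached as far as the arm can. A call with a gripper value outside its range is refused whole. The fingers move at their own pace and stop on an object; "newtons" is the grip in N (left out, the last holds). Time passes only in rows, so rows that do not move let the fingers close. It gives the time, the measured TCP pose, the force and the opening at its end, in the units of the state.
- sensors.get_obs(): the state, without advancing time (a new reading comes with each control period).
- capture(name): name is "side" or "top" or "wrist"; returns a dict with "pixels" (420x560x3 uint8, red, green, blue), "fx", "fy", "cx", "cy" (pixels), "R" (3x3) and "t" (3): a world point X has camera coordinates R X + t. Camera axes: x right, y down, z forward; pixel columns grow to the right and rows downward; lengths in m; the calibration is good to about 2 mm. The wrist camera is an equidistant fisheye: a pixel r from the principal point sees the ray r / f radians off the axis. A picture is of the moment at which its call begins. There is no depth.
- job.hand_in(): hands the job in, once; it reports no verdict.
The state is a dict: "clock": time; "joint_pos": joint angles; "joint_vel": joint speeds; "joint_torque": joint torques, N m; "ee_pos": TCP position; "eef_rot": TCP orientation; "force": force on the tool from outside, world axes, zero at the start; "wrist_torque": the same for the moment, N m; "gripper_width": finger opening in m.
Only numpy, scipy, OpenCV 4.12 (cv2) and the standard library are available. Lean on these libraries where they do the work, as an engineer would, in place of code of your own. Each camera call takes 0.05 s, during which the arm holds its last target. There are 200 camera calls.

TASK

Get the balance ready for weighing: using only your fingertips and gripping nothing, push the sliding glass top of its draft shield towards the front until it is fully shut. Then gently press the tare key (the long bar-shaped key in the middle of the row) and let it spring back, without pressing the other keys, touching the beaker or the pan, or disturbing anything else on the bench.

Things in the scene. Friction and masses are not known exactly. Their poses are not given: they have to be found in the camera images.
- balance: laboratory balance, fixed on the bench, 310 mm deep (its x), 210 mm wide (y). Origin: centre of its underside; +x runs from its front (key side) to its rear, +y to the left of someone at the front. Key deck level, 40 mm above the bench, x -155 to -85 mm; behind it a sloping display rises to 72 mm at x = -20. Delicate: more than 25 N of push, press or grip anywhere on it is too hard
- shield_mid (a point): centre of the glass draft shield's top (balance x = 70 mm, y = 0, 165 mm above the bench). Shield: outer walls balance x -10 to 150 mm, y -85 to 85 mm, 4 mm glass, 72 to 165 mm above the bench, guide rails up to 170 mm along both sides. The rear half of the top (x from 72 mm) is fixed glass; the front half is the sliding panel
- shield_top (a joint): opening of the shield's sliding top panel, m: 0 fully shut (against a stop), 0.075 fully open. A level glass pane, 90 mm (x) by 156 mm (y), upper face 170 mm above the bench; it opens to the rear (balance +x) over the fixed half and shuts to the front (-x). About 1.5 N slides it, it stays where it is left and cannot lift off
- grip_top (a point): top centre of the upright rubber grip tab on the sliding panel, 192 mm above the bench; moves with the panel (balance x = -4 mm when shut, plus the opening). The tab is 8 mm thick (x), 50 mm long (y), 22 mm tall above the pane, at the pane's front edge; the pane behind it (+x) is clear. It is flexible: pushed at mid height it leans about 1 mm per 8 N, and springs upright
- tare_key (a joint): how far the tare key is pressed, in m: 0 up, 0.005 fully down; it pushes back with 1 N at the start of its travel, 3.6 N at 2 mm and 7.5 N at the bottom; it registers from 2 mm and springs back
- tare_top (a point): centre of the top face of the tare key: the long bar-shaped key, 40 mm (balance y) by 16 mm (x), in the middle of the row of five keys on the key deck; top 7 mm above the deck, 47 mm above the bench; pressed straight down. The row lies at balance x = -120 mm, 110 mm in front of the draft shield
- power_key (a joint): how far the power key is pressed, in m: 0 up, 0.005 fully down; same spring as the tare key. To be left alone
- power_top (a point): centre of the top face of the power key: round key, 14 mm across, leftmost of the row (84 mm to the left, +y, of the tare key), top 47 mm above the bench
- menu_key (a joint): how far the menu key is pressed, in m: 0 up, 0.005 fully down; same spring as the tare key. To be left alone
- menu_top (a point): centre of the top face of the menu key: square key, 14 x 14 mm, 50 mm to the left (+y) of the tare key, top 47 mm above the bench
- unit_key (a joint): how far the unit key is pressed, in m: 0 up, 0.005 fully down; same spring as the tare key. To be left alone
- unit_top (a point): centre of the top face of the unit key: square key, 14 x 14 mm, 50 mm to the right (-y) of the tare key, top 47 mm above the bench
- print_key (a joint): how far the print key is pressed, in m: 0 up, 0.005 fully down; same spring as the tare key. To be left alone
- print_top (a point): centre of the top face of the print key: round key, 14 mm across, rightmost of the row (84 mm to the right, -y, of the tare key), top 47 mm above the bench
- beaker: open glass beaker standing on the pan inside the draft shield, 44 mm across, 55 mm tall, 30 g; origin: centre of its underside. To be left alone
- pan: round steel weighing pan inside the draft shield, 110 mm across, its top 81 mm above the bench; origin on its axis, 9 mm below its top. To be left alone
- reagent_jar: upright jar, 68 mm across, 100 mm tall, beside the balance; origin: centre of its underside. To be left alone
- amber_bottle: upright amber bottle, 60 mm across, 130 mm tall, beside the balance; origin: centre of its underside. To be left alone
- sample_vial: upright capped vial, 27 mm across, 55 mm tall, beside the front of the balance; origin: centre of its underside. To be left alone
- cal_weight: upright steel calibration weight with a knob, 28 mm across, 50 mm tall, 0.2 kg, beside the front of the balance; origin: centre of its underside. To be left alone
- spatula: thin steel laboratory spatula lying on the bench, 182 mm long along its x, 10 mm wide; origin: centre of its underside. To be left alone
- well_plate: white 24-well plate lying on the bench, 128 x 86 x 14 mm; origin: centre of its underside. To be left alone

How it is judged:
On the way, in this order (a step that is already met when the one before it is completed fails the run):
1. the draft shield's sliding top is pushed fully shut (value of joint shield_top below 0.004 m), for 0.2 s.
2. the tare key is pressed, with the shield shut (value of joint tare_key above 0.002 m and value of joint shield_top below 0.004 m), for 0.1 s.
At the end, for the whole second after the job is handed in: The sliding top is shut to within 4 mm and at rest, all five keys are up (within 1 mm), the beaker stands upright on the pan within 8 mm of where it was, and the other loose things are within 10 mm of where they were (value of joint shield_top below 0.004 m and velocity of joint shield_top below 0.01 m/s and value of joint each of tare_key, power_key, menu_key, unit_key, print_key below 0.001 m and distance of beaker from where it was at the start of the episode below 0.008 m and angle between beaker's own z axis and vertical below 0.1 rad and linear speed of beaker below 0.02 m/s and distance of each of reagent_jar, amber_bottle, sample_vial, cal_weight, spatula, well_plate from where it was at the start of the episode below 0.01 m); the robot touches nothing.
It fails at once if another key than tare is pressed (more than 1.5 mm) (value of joint any of power_key, menu_key, unit_key, print_key above 0.0015 m).
It fails at once if the tare key is pressed (2 mm) while the shield is open by more than 4 mm (value of joint tare_key above 0.002 m and value of joint shield_top above 0.004 m).
It fails at once if the robot touches the beaker or the pan (contact force between any of the arm, the fingers and beaker above 0.3 N or contact force between any of the arm, the fingers and pan above 0.3 N).
It fails at once if the robot pushes, presses or grips any part of the balance with more than 25 N, or leans on it with another part than the fingers (5 N) (contact force between the fingers and balance above 25 N or contact force between the arm and balance above 5 N).
It fails at once if a bystander on the bench is shifted, lifted or carried by more than 10 mm, or the beaker by more than 8 mm (distance of beaker from where it was at the start of the episode above 0.008 m or distance of any of reagent_jar, amber_bottle, sample_vial, cal_weight, spatula, well_plate from where it was at the start of the episode above 0.01 m).
It also fails if it takes over 42 s, if anything falls off the work surface, if the arm or the gripper's body presses on something with over 40 N, if the wrist force passes 120 N, or if a joint passes its speed limit or range.

## Working session

There is one attempt and no reset: what is moved stays moved. The work goes in short steps, Python scripts to look and compute and a tool call to move; the robot and the scene stay as the last step left them, time stands still between calls to the robot, and variables do not carry over. Pictures are saved under pics/ and viewed, about 8 in all and at most 12, crops included, and the job is handed in when it is done.

Besides the shell and the picture viewer there is one more tool, called as name([rows], argument=value, ...), one row to a line, values as JSON. send_rows: Moves the arm, as the interface text tells. Its arguments: {"type":"object","properties":{"moves":{"type":"array"},"newtons":{"type":"number"}},"required":["moves"]}

```bash
mkdir -p pics
python3 - <<'E'
from cell import sensors,capture,robot
import cv2,pickle
o=sensors.get_obs();print({k:o[k] for k in('clock','ee_pos','eef_rot','force','gripper_width')},robot.tcp_to_grasp)
for n in('top','side'):
    c=capture(n);pickle.dump(c,open(f'pics/{n}0.pkl','wb'));cv2.imwrite(f'pics/{n}0.png',cv2.resize(c['pixels'][:,:,::-1],(800,600),interpolation=cv2.INTER_CUBIC))
    print(n,c['fx'],c['cx'],c['cy'],c['R'],c['t'])
E
```

```text
{'clock': 0.0, 'ee_pos': array([ 0.16418806, -0.65452989,  0.23052714]), 'eef_rot': array([-5.91837048e-04,  9.92457553e-01,  1.22587320e-01, -5.68685221e-05]), 'force': array([-0.13165276,  1.33516095, -0.43396428]), 'gripper_width': 0.08557730218890207} 0.0187
top 392.76533284436067 284.36236781320963 214.6546562798072 [[-0.00628465 -0.99997157 -0.00416577]
 [-0.9855236   0.00689954 -0.16939784]
 [ 0.16942177  0.00304086 -0.98553895]] [0.0505657  0.55353467 1.36160446]
side 421.83603932781676 284.015995374798 213.33810189397823 [[-0.8184699  -0.57449446 -0.00794641]
 [-0.38218301  0.55471079 -0.73907515]
 [ 0.42900254 -0.60187378 -0.67357611]] [0.45754979 0.28585721 1.10434103]
```

View pics/top0.png

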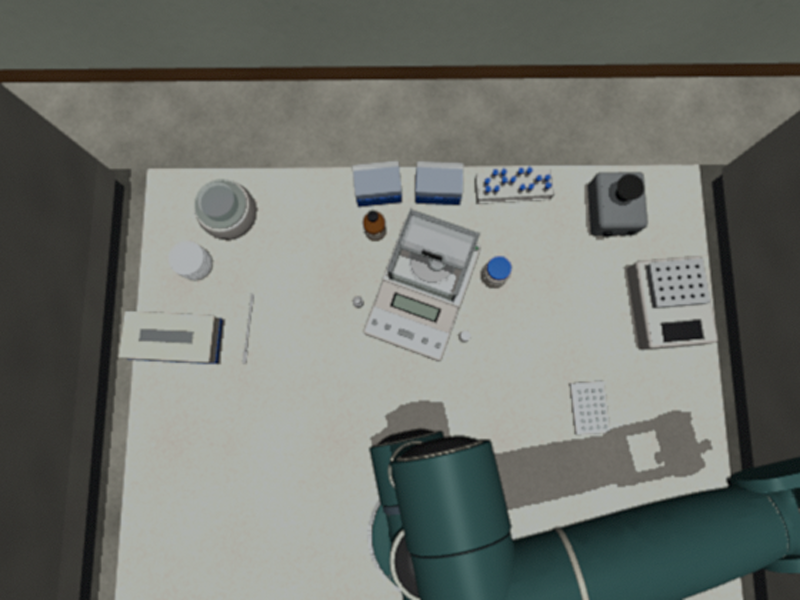

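View pics/side0.png

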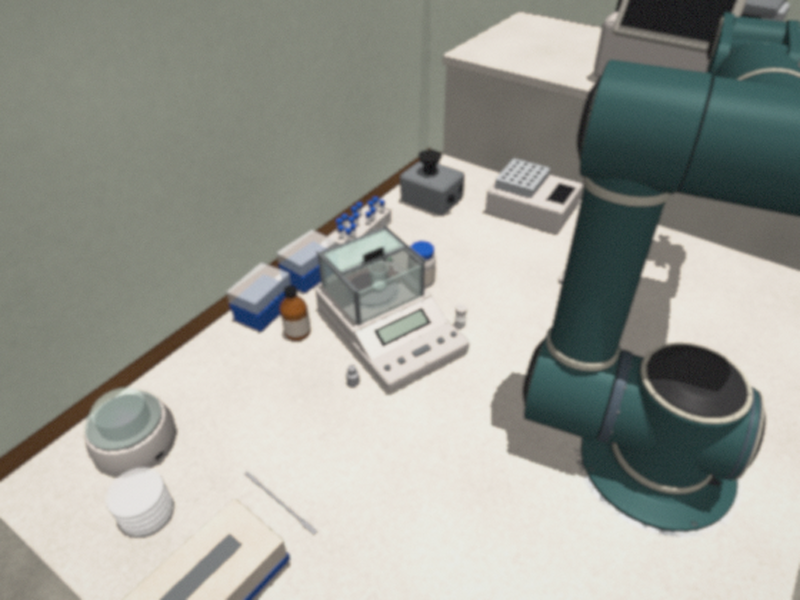

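The top view shows the balance around (425,285), with its front facing the robot and yawed a little, and the tab near (437,252). I'll take an enlarged crop of it.

Run:
```python
import cv2,pickle
c=pickle.load(open('pics/top0.pkl','rb'))
# crop cols 240..360 rows 140..260 x5
p=c['pixels'][142:258,240:360,::-1]
cv2.imwrite('pics/topc.png',cv2.resize(p,None,fx=5,fy=5,interpolation=cv2.INTER_CUBIC))
```

```text
(no output)
```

View pics/topc.png

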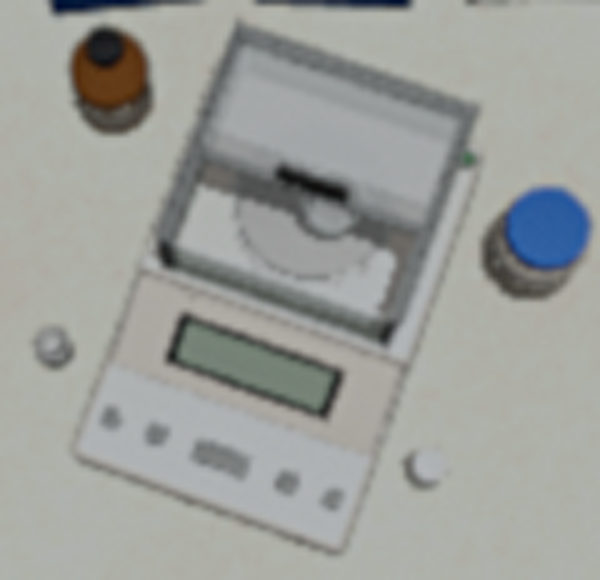

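The crop shows the keys at power (110,418), menu (157,434), tare (220,459), unit (287,482) and print (333,498). The tab runs (279,172) to (347,190), and the rear shield corners are (238,24) and (479,106). The top is well open. I'll fit the pose from these.

```bash
cat > fit.py <<'E'
import pickle,numpy as np
from scipy.optimize import least_squares
c=pickle.load(open('pics/top0.pkl','rb'))
B=[((-.12,.084,.047),(110,418)),((-.12,.05,.047),(157,434)),((-.12,0,.047),(220,459)),((-.12,-.05,.047),(287,482)),((-.12,-.084,.047),(333,498)),
 ((.15,.085,.17),(238,24)),((.15,-.085,.17),(479,106)),((-.155,.105,.04),(75,455)),((-.155,-.105,.04),(342,552))]
tab=[((-.004,.025,.192),(279,170)),((-.004,-.025,.192),(347,190))]
def W(p,b): 
    s,k=np.sin(p[2]),np.cos(p[2]); return np.array([p[0]+k*b[0]-s*b[1],p[1]+s*b[0]+k*b[1],b[2]])
def px(X): X=c['R']@X+c['t']; return np.array([c['fx']*X[0]/X[2]+c['cx'],c['fy']*X[1]/X[2]+c['cy']])
def res(p):
    r=[px(W(p,b))-(np.array([240,142])+(np.array(u)+.5)/5-.5) for b,u in B]
    r+=[px(W(p,(b[0]+p[3],)+b[1:]))-(np.array([240,142])+(np.array(u)+.5)/5-.5) for b,u in tab]
    return np.concatenate(r)
s=least_squares(res,[.6,0,-.3,.07],loss='soft_l1');p=s.x
if __name__=='__main__':
    print(p,np.degrees(p[2]));print(res(p).reshape(-1,2).round(2))
    for n,b in dict(tare=(-.12,0,.047),tab=(-.004+p[3],0,.192),tabshut=(-.004,0,.192)).items(): print(n,W(p,b).round(4))
    print('front dir',-np.cos(p[2]),-np.sin(p[2]))
E
python3 fit.py
```

```text
[ 0.59896827  0.00704577 -0.35667036  0.05996819] -20.43570635027548
[[ 0.22  0.11]
 [-0.26  0.15]
 [ 0.3  -0.08]
 [ 0.13  0.12]
 [-0.05  0.19]
 [ 0.34 -0.87]
 [-0.11 -0.67]
 [-1.6   0.1 ]
 [ 0.33  0.86]
 [-0.43 -0.55]
 [ 0.39  0.53]]
tare [0.4865 0.0489 0.047 ]
tab [ 0.6514 -0.0125  0.192 ]
tabshut [0.5952 0.0084 0.192 ]
front dir -0.9370645797088509 0.3491560875240106
```

send_rows([
  [[-1, 0.02, 0.025, 0.015, 0, 0, -4], [-1, 0.026, 0.032, 0.015, 0, 0, -4], [-1, 0.026, 0.032, 0, 0, 0, -4], [-1, 0.026, 0.032, 0, 0, 0, -4], [-1, 0.026, 0.032, 0, 0, 0, -4], [-1, 0.026, 0.032, 0, 0, 0, -4], [-1, 0.026, 0.032, 0, 0, 0, -4], [-1, 0.026, 0.032, 0, 0, 0, -4], [-1, 0.026, 0.032, 0, 0, 0, -2.5], [-1, 0.026, 0.032, 0, 0, 0, 0]],
])

```text
clock: 1.1
ee_pos: [0.419, -0.3402, 0.2611]
eef_rot: [-0.0, 0.984, -0.178, -0.0]
force: [-0.2, -0.5, -0.7]
gripper_width: -0.0001
```

send_rows([
  [[-1, 0.026, 0.032, 0, 0, 0, 0], [-1, 0.026, 0.032, 0, 0, 0, 0], [-1, 0.026, 0.032, 0, 0, 0, 0], [-1, 0.026, 0.032, 0, 0, 0, 0], [-1, 0.026, 0.032, 0, 0, 0, 0], [-1, 0.026, 0.032, 0, 0, 0, 0], [-1, 0.026, 0.032, 0, 0, 0, 0], [-1, 0.026, 0.032, 0, 0, 0, 0], [-1, 0.026, 0.032, 0, 0, 0, 0], [-1, 0, 0, 0, 0, 0, 0]],
])

```text
clock: 2.1
ee_pos: [0.654, -0.0502, 0.2599]
eef_rot: [-0.0, 0.984, -0.176, -0.001]
force: [-0.1, -1.0, -0.4]
gripper_width: 0.0001
```

send_rows([
  [[-1, 0.015, 0.013, 0, 0, 0, 0], [-1, 0.014, 0.013, 0, 0, 0, 0], [-1, 0, 0, -0.02, 0, 0, 0], [-1, 0, 0, 0, 0, 0, 0]],
])

```text
clock: 2.5
ee_pos: [0.6805, -0.0277, 0.2383]
eef_rot: [0.0, 0.984, -0.177, -0.002]
force: [0.4, 0.6, -0.7]
gripper_width: -0.0002
```

```bash
cat > snap.py <<'E'
import sys,cv2,pickle
from cell import capture,sensors
for n in sys.argv[2:]:
    c=capture(n);f=f'pics/{n}{sys.argv[1]}';pickle.dump(c,open(f+'.pkl','wb'))
    cv2.imwrite(f+'.png',cv2.resize(c['pixels'][:,:,::-1],(800,600),interpolation=cv2.INTER_CUBIC))
    print(n,c['fx'],c['cx'],c['cy'])
o=sensors.get_obs();print(o['clock'],o['ee_pos'],o['force'])
E
python3 snap.py 1 wrist side
python3 - <<'E'
import cv2;p=cv2.imread('pics/side1.png')[150:450,200:600];cv2.imwrite('pics/side1c.png',cv2.resize(p,(800,600),interpolation=cv2.INTER_CUBIC))
E
```

```text
wrist 325.19226210127806 271.4277355799202 208.49373982537094
side 421.83603932781676 284.015995374798 213.33810189397823
2.6 [ 0.6808012  -0.02812914  0.24114588] [0.55759694 0.05610044 0.56611002]
```

View pics/wrist1.png

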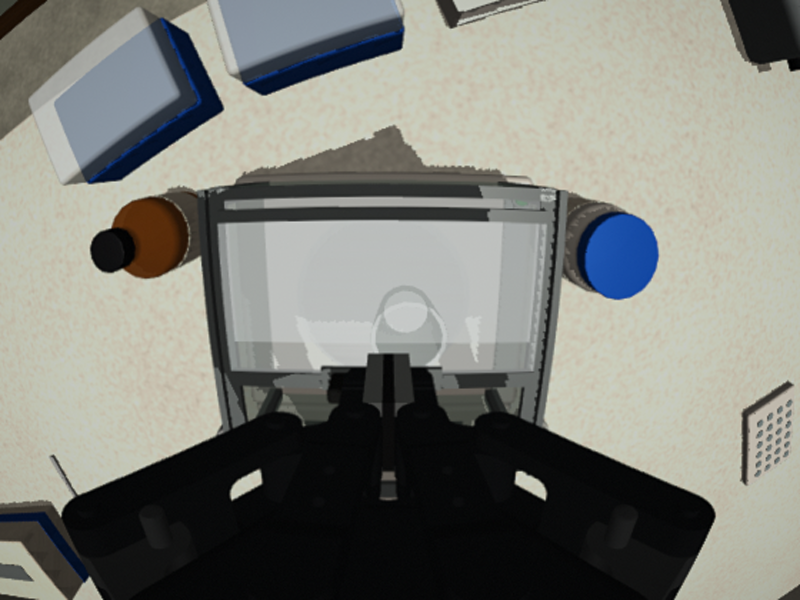

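View pics/side1c.png

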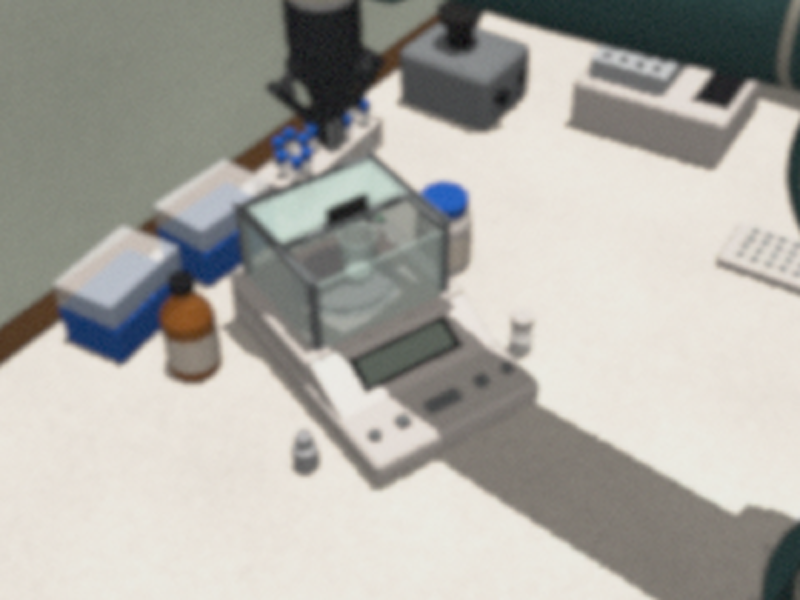

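The wrist view shows the fingertips centred at (388,375). The tab's rear top edge runs (322,367) to (442,367), just in front of them. The side view shows the tab in front of the fingers. I'll convert the tab edge to balance coordinates.

```bash
cat > wr.py <<'E'
import pickle,numpy as np
from fit import p
def ray(f,pts,z):
    c=pickle.load(open(f,'rb'));C=-c['R'].T@c['t']
    for u in pts:
        d=(np.array(u)+.5)*.7-.5-[c['cx'],c['cy']];r=np.hypot(*d);a=r/c['fx']
        v=c['R'].T@np.array([*(d/r*np.sin(a)),np.cos(a)]);X=C+v*(z-C[2])/v[2]
        e=X[:2]-p[:2];k,s=np.cos(p[2]),np.sin(p[2])
        print(u,X.round(4),'bal',np.round([k*e[0]+s*e[1],-s*e[0]+k*e[1]],4))
E
python3 - <<'E'
from wr import *
ray('pics/wrist1.pkl',[(322,367),(442,367)],.192)
ray('pics/wrist1.pkl',[(205,190),(558,190)],.17)
ray('pics/wrist1.pkl',[(366,354),(410,354)],.24)
E
```

```text
(322, 367) [0.6757 0.0065 0.192 ] bal [0.0721 0.0263]
(442, 367) [ 0.6571 -0.0436  0.192 ] bal [ 0.0722 -0.0272]
(205, 190) [0.7694 0.0325 0.17  ] bal [0.1508 0.0833]
(558, 190) [ 0.7111 -0.1232  0.17  ] bal [ 0.1506 -0.0829]
(366, 354) [ 0.6928 -0.0236  0.24  ] bal [0.0986 0.0041]
(410, 354) [ 0.6878 -0.037   0.24  ] bal [ 0.0986 -0.0103]
```

send_rows([
  [[-1, 0.01, 0.001, 0, 0, 0, 0], [-1, 0, 0, -0.02, 0, 0, 0], [-1, 0, 0, -0.02, 0, 0, 0], [-1, 0, 0, -0.01, 0, 0, 0], [-1, 0, 0, -0.009, 0, 0, 0], [-1, 0, 0, 0, 0, 0, 0], [-1, 0, 0, 0, 0, 0, 0]],
])

```text
clock: 3.3
ee_pos: [0.6915, -0.0268, 0.1832]
eef_rot: [-0.0, 0.984, -0.177, 0.0]
force: [-0.1, -0.7, 0.1]
gripper_width: -0.0001
```

send_rows([
  [[-1, -0.0038, 0.0014, -0.001, 0, 0, 0], [-1, -0.0038, 0.0014, 0, 0, 0, 0], [-1, -0.0038, 0.0014, 0, 0, 0, 0], [-1, -0.0038, 0.0014, 0, 0, 0, 0], [-1, -0.0038, 0.0014, 0, 0, 0, 0], [-1, -0.0038, 0.0014, 0, 0, 0, 0], [-1, -0.0038, 0.0014, 0, 0, 0, 0], [-1, -0.0038, 0.0014, 0, 0, 0, 0]],
])

```text
clock: 4.1
ee_pos: [0.6607, -0.0154, 0.1815]
eef_rot: [-0.0, 0.984, -0.177, 0.0]
force: [1.3, -0.6, 0.6]
gripper_width: 0.0003
```

send_rows([
  [[-1, -0.0038, 0.0014, 0, 0, 0, 0], [-1, -0.0038, 0.0014, 0, 0, 0, 0], [-1, -0.0038, 0.0014, 0, 0, 0, 0], [-1, -0.0038, 0.0014, 0, 0, 0, 0], [-1, -0.0038, 0.0014, 0, 0, 0, 0], [-1, -0.0038, 0.0014, 0, 0, 0, 0], [-1, -0.0038, 0.0014, 0, 0, 0, 0], [-1, -0.0038, 0.0014, 0, 0, 0, 0]],
])

```text
clock: 4.9
ee_pos: [0.6301, -0.0042, 0.1813]
eef_rot: [0.0, 0.984, -0.177, -0.0]
force: [2.3, 1.2, 1.3]
gripper_width: -0.0001
```

send_rows([
  [[-1, -0.0038, 0.0014, 0, 0, 0, 0], [-1, -0.0038, 0.0014, 0, 0, 0, 0], [-1, -0.0038, 0.0014, 0, 0, 0, 0], [-1, -0.0019, 0.0007, 0, 0, 0, 0], [-1, 0, 0, 0, 0, 0, 0]],
])

```text
clock: 5.4
ee_pos: [0.6168, 0.0006, 0.1813]
eef_rot: [0.0, 0.984, -0.177, -0.0]
force: [0.2, -0.1, -0.3]
gripper_width: -0.0005
```

send_rows([
  [[-1, -0.0009, 0.0004, 0, 0, 0, 0], [-1, -0.0009, 0.0003, 0, 0, 0, 0], [-1, -0.0009, 0.0004, 0, 0, 0, 0], [-1, -0.0009, 0.0003, 0, 0, 0, 0]],
])

```text
clock: 5.8
ee_pos: [0.6135, 0.0019, 0.1813]
eef_rot: [0.0, 0.984, -0.177, -0.0]
force: [1.8, -0.8, 1.3]
gripper_width: -0.0002
```

send_rows([
  [[-1, -0.0009, 0.0004, 0, 0, 0, 0], [-1, -0.0009, 0.0003, 0, 0, 0, 0], [-1, -0.0009, 0.0004, 0, 0, 0, 0]],
])

```text
clock: 6.1
ee_pos: [0.6107, 0.003, 0.1813]
eef_rot: [0.0, 0.984, -0.177, -0.0]
force: [1.4, -0.9, 0.7]
gripper_width: -0.0
```

send_rows([
  [[-1, -0.0009, 0.0003, 0, 0, 0, 0], [-1, -0.0009, 0.0004, 0, 0, 0, 0]],
])

```text
clock: 6.3
ee_pos: [0.6091, 0.0037, 0.1814]
eef_rot: [0.0, 0.984, -0.177, 0.0]
force: [4.1, -3.5, 0.4]
gripper_width: -0.0001
```

send_rows([
  [[-1, -0.0005, 0.0002, 0, 0, 0, 0], [-1, 0, 0, 0, 0, 0, 0]],
])

```text
clock: 6.5
ee_pos: [0.6088, 0.0038, 0.1815]
eef_rot: [0.0, 0.984, -0.177, 0.0]
force: [4.6, -3.6, 0.3]
gripper_width: -0.0
```

send_rows([
  [[-1, -0.0004, 0.0002, 0, 0, 0, 0], [-1, 0, 0, 0, 0, 0, 0], [-1, 0, 0, 0, 0, 0, 0]],
])

```text
clock: 6.8
ee_pos: [0.6085, 0.0039, 0.1815]
eef_rot: [0.0, 0.984, -0.177, 0.001]
force: [4.8, -4.0, 0.4]
gripper_width: -0.0001
```

send_rows([
  [[-1, -0.0007, 0.0003, 0, 0, 0, 0], [-1, 0, 0, 0, 0, 0, 0], [-1, 0, 0, 0, 0, 0, 0]],
])

```text
clock: 7.1
ee_pos: [0.608, 0.0041, 0.1816]
eef_rot: [0.0, 0.984, -0.177, 0.001]
force: [7.8, -4.8, -0.2]
gripper_width: -0.0
```

The force built up to 9 N against the stop at the predicted position, so the top is shut. I'll back off, lift, go over the tare key and look.

send_rows([
  [[-1, 0.005, -0.002, 0, 0, 0, 0], [-1, 0.005, -0.002, 0, 0, 0, 0], [-1, 0, 0, 0.03, 0, 0, 0], [-1, 0, 0, 0.03, 0, 0, 0], [-1, -0.033, 0.012, 0, 0, 0, 0], [-1, -0.033, 0.012, 0, 0, 0, 0], [-1, -0.033, 0.012, 0, 0, 0, 0], [-1, -0.032, 0.012, 0, 0, 0, 0], [-1, 0, 0, 0, 0, 0, 0], [-1, 0, 0, 0, 0, 0, 0]],
])

```text
clock: 8.1
ee_pos: [0.4864, 0.0487, 0.2417]
eef_rot: [-0.0, 0.984, -0.177, 0.0]
force: [-0.4, 0.5, 0.3]
gripper_width: 0.0002
```

```bash
python3 snap.py 2 wrist
```

```text
wrist 325.19226210127806 271.4277355799202 208.49373982537094
8.15 [0.48686072 0.04845009 0.2414438 ] [-0.71132123 -0.71258914  0.03658139]
```

View pics/wrist2.png

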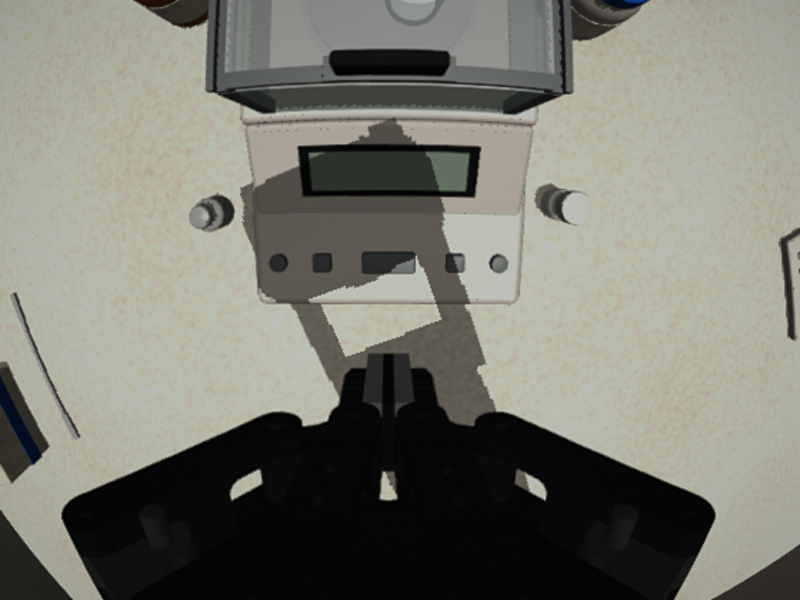

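The tab is now at the shield's front edge at (390,62), so the top is shut. The tare key is at (388,262), with the others at (278,263), (322,262), (455,262) and (499,264).

Run:
```python
from wr import *
ray('pics/wrist2.pkl',[(388,262),(278,263),(499,264)],.047)
ray('pics/wrist2.pkl',[(330,52),(449,52)],.192)
```

```text
(388, 262) [0.4888 0.0491 0.047 ] bal [-0.1179  0.0009]
(278, 263) [0.5174 0.1268 0.047 ] bal [-0.1183  0.0837]
(499, 264) [ 0.4588 -0.0289  0.047 ] bal [-0.1188 -0.0826]
(330, 52) [0.607  0.0304 0.192 ] bal [-0.0006  0.0247]
(449, 52) [ 0.5901 -0.0153  0.192 ] bal [-0.0005 -0.024 ]
```

send_rows([
  [[-1, 0.001, 0.0003, -0.04, 0, 0, 0], [-1, 0, 0, -0.04, 0, 0, 0], [-1, 0, 0, -0.04, 0, 0, 0], [-1, 0, 0, -0.04, 0, 0, 0], [-1, 0, 0, -0.02, 0, 0, 0], [-1, 0, 0, 0, 0, 0, 0], [-1, 0, 0, 0, 0, 0, 0]],
])

```text
clock: 8.85
ee_pos: [0.4881, 0.0485, 0.0618]
eef_rot: [0.0, 0.984, -0.177, -0.0]
force: [0.7, -1.0, 0.2]
gripper_width: 0.0001
```

send_rows([
  [[-1, 0, 0, -0.004, 0, 0, 0], [-1, 0, 0, -0.003, 0, 0, 0], [-1, 0, 0, -0.001, 0, 0, 0], [-1, 0, 0, 0, 0, 0, 0]],
])

```text
clock: 9.25
ee_pos: [0.4875, 0.0488, 0.0535]
eef_rot: [-0.0, 0.984, -0.177, 0.0]
force: [0.2, -0.7, 0.7]
gripper_width: -0.0
```

send_rows([
  [[-1, 0, 0, -0.003, 0, 0, 0], [-1, 0, 0, -0.002, 0, 0, 0], [-1, 0, 0, -0.002, 0, 0, 0], [-1, 0, 0, -0.001, 0, 0, 0], [-1, 0, 0, -0.001, 0, 0, 0], [-1, 0, 0, 0, 0, 0, 0]],
])

```text
clock: 9.85
ee_pos: [0.4874, 0.0488, 0.0444]
eef_rot: [-0.0, 0.984, -0.177, -0.0]
force: [-2.3, -0.4, 4.1]
gripper_width: -0.0002
```

send_rows([
  [[-1, 0, 0, -0.001, 0, 0, 0], [-1, 0, 0, 0, 0, 0, 0], [-1, 0, 0, 0, 0, 0, 0]],
])

```text
clock: 10.15
ee_pos: [0.4874, 0.0488, 0.0434]
eef_rot: [-0.0, 0.984, -0.177, 0.0]
force: [-3.2, -0.5, 5.2]
gripper_width: -0.0004
```

The force is 5.2 N, which means about 3.3 mm pressed. I'll hold briefly, then release and clear.

send_rows([
  [[-1, 0, 0, 0, 0, 0, 0], [-1, 0, 0, 0, 0, 0, 0], [-1, 0, 0, 0.002, 0, 0, 0], [-1, 0, 0, 0.004, 0, 0, 0], [-1, 0, 0, 0.02, 0, 0, 0], [-1, 0, 0, 0.04, 0, 0, 0], [-1, 0, 0, 0.04, 0, 0, 0], [-1, 0, 0, 0.04, 0, 0, 0], [-1, 0, 0, 0.04, 0, 0, 0], [-1, 0, 0, 0, 0, 0, 0]],
])

```text
clock: 11.15
ee_pos: [0.4888, 0.0488, 0.2351]
eef_rot: [-0.001, 0.984, -0.177, 0.004]
force: [0.7, 0.2, -0.3]
gripper_width: 0.0002
```

```bash
python3 snap.py 3 wrist
```

```text
wrist 325.19226210127806 271.4277355799202 208.49373982537094
11.2 [0.48823859 0.04880651 0.23205516] [ 0.57069364  0.25700509 -1.00288494]
```

View pics/wrist3.png

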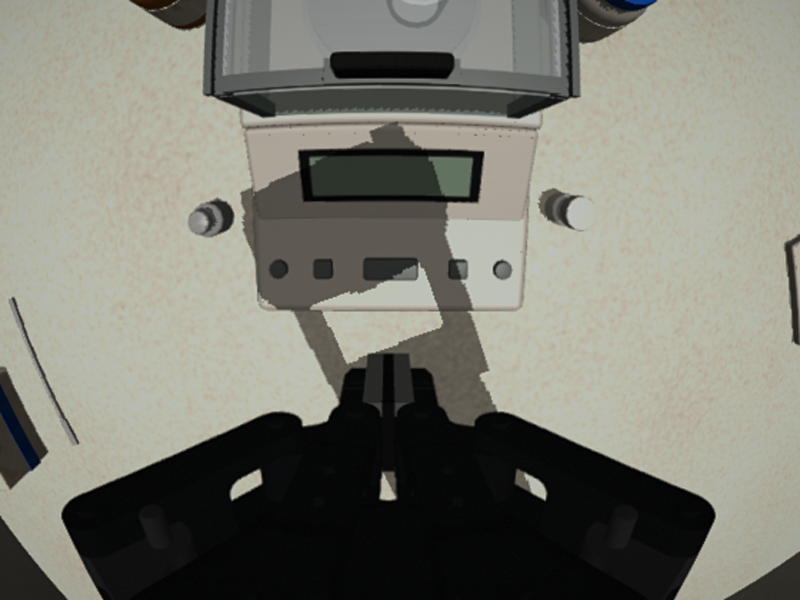

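The tab is still at the front edge (392,64), the keys look unchanged with tare at (390,268), and the neighbouring objects haven't moved. I'll hand in.

```bash
python3 -c "
from cell import job
job.hand_in()"
```

```text
the job is handed in; nothing more can be done
```

I pushed the sliding top shut with closed fingertips, pressed and released the tare key, and handed the job in. No verdict is reported. It took about 11 s of the 42 s allowed.

- **Sliding top:** I pushed behind the rubber tab until it met the stop, with the force reaching about 9 N of the 25 N allowed. A wrist picture taken before the tare press put the tab's rear face within about 1 mm of where it should be when fully shut.
- **Tare key:** The fingertips stopped about 3.5 mm down at 5.2 N, which matches about 3.3 mm of key travel, past the 2 mm needed. I held it there for about 0.5 s and then lifted straight off. A side force of about 3 N also showed during the press; I did not find its cause.
- **Last check:** The final wrist picture shows the top still shut, the keys up by eye, and the vial and calibration weight where they were. The bottle, jar, beaker and well plate were only partly in view, so I did not check them again fully. The arm ended clear of everything, with force readings at noise level.
- **Disagreement:** My first estimates of how far the top was open differed, 60 mm from the top camera and up to 72 mm from the wrist camera. I came down further behind the tab to allow for this.

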